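Probe the gasket seam of the reagent tray

ROBOT

A 6-joint arm with a two-finger parallel gripper is mounted at the origin on the work surface. World frame = base frame: x ahead of the robot, y to its left, z up, the work surface at z = 0. Lengths are in mm, angles in rad, forces in N, time in s.
With the tool pointing down it reaches from about 400 to 925 mm from the base axis. Payload 12.5 kg.
Tool frame: the origin (TCP) lies midway between the tips of the shut fingers; the grasp point (between the pads) lies 19 mm behind it; z points along the fingers, y is the line along which they close (so a half turn about z gives the same grasp; the last joint's range is limited). The gripper opens to 95 mm and grips with 3 to 60 N. Pads are 20 mm wide; open, the fingers measure 119 mm over their backs; the gripper's body (75 mm by 180 mm) begins 59 mm behind the grasp point.
Start: joints at [-1.405, 0.491, 1.559, -0, 1.092, -0.106], TCP at [167.814, -602.068, 214.661] pointing down, gripper open.
Joint ranges: [-3.1, 3.1], [-0.84, 2.19], [0.05, 2.79], [-1.13, 4.28], [0.06, 2.93], [-2.69, 2.69]. Speed limits (rad/s): [2.22, 2.22, 2.79, 3.14, 3.14, 3.14].

INTERFACE

Orientations are given as [roll, pitch, yaw] about the fixed x, y, z axes, in that order (R = Rz(yaw) Ry(pitch) Rx(roll)).
In Python, from cell import env gives the robot as it stands.
- The arm moves only by the tool carry_out, never from a script. Its argument "series" is a list of rows, each a list of 4 numbers: the shift along the world's x, y, z normalised to -1 to 1, where 1 is 5 cm, then the turn about the world's z normalised to -1 to 1, where 1 is 6 degrees. In form: [[x, y, z, turn], ...]. A call has exactly 5 rows; each row shifts and turns the commanded pose from where the row before left it; what a row does not reach is not made up. A row lasts 1/10 s, in which the tool goes at most 50 mm and 8.59 degrees, less where a joint would pass 70% of its speed; a pose out of reach is approached as far as the arm can. A call with a number of a shift or a turn outside -1 to 1 is refused whole. A call with a gripper value outside its range is refused whole. "fingers" is the closure, from -1 (fully open) to 1 (shut), set as the call begins (left out, the last holds). The fingers move at their own pace and stop on an object; the grip force is fixed at half the most. Time passes only in rows, so rows that do not move let the fingers close, or fill a call up. It gives the time, the measured TCP pose, the force, the opening and the grip force at its end, in the units of the state.
- env.state(): the state, without advancing time (a new reading comes with each control period).
- env.read_camera(name): name is "scene" or "top" or "wrist"; returns the picture (384x512x3 uint8, red, green, blue); there is no depth.
- env.calibration(name): a dict with "K" (3x3 intrinsics, pixels), "dist" ([k1, k2, p1, p2, k3] as OpenCV has them; the pictures are not rectified), "pose" (4x4, takes a point from camera to world coordinates). Camera axes: x right, y down, z forward; pixel columns grow to the right and rows downward; lengths in mm; the calibration is good to about 2 mm. A picture is of the moment at which its call begins: read the wrist's pose just before it. calibration takes no time and is no camera call; for the wrist camera it gives the pose at the moment of the call.
- env.job_done(): hands the job in; it is judged then, once.
Trained networks look in the newest picture that a camera, given by its name, has taken for a name from the list of things; names that differ only in an ending like _2 or _b are one class to them, and where a whole thing is asked for, a point or a joint stands for the part that bears it (a point fixed in the world has none). Each returns a list of dicts, best first, with "conf" (0 to 1); they miss things now and then, are a little off and sometimes report something else, mostly with a low value. They report only what shows in the picture. A call takes as long as a camera call. They do not tell look-alikes from the thing itself.
- env.look_for(camera, label): "position" ([row, column] as shares, 0 to 1, of the picture: columns of its width, rows of its height, amid what is visible of it).
The state is a dict: "t": time; "joints": joint angles; "qvel": joint speeds; "tau": joint torques, N m; "eef_pos": TCP position; "tcp_rot": TCP orientation; "ft_force": force on the tool from outside, world axes, zero at the start; "moment": the same for the moment, N m; "opening": opening from 0.0 (shut) to 1.0 (fully open); "grip_force": force on a finger pad.
Only numpy, scipy, OpenCV 4.12 (cv2) and the standard library are available. Lean on these libraries where they do the work, as an engineer would, in place of code of your own. Each camera call takes 0.05 s, during which the arm holds its last target. There are 200 camera calls.

TASK

Slide the blue guard on the white jig fully home against its black end stop to uncover the seam, then take the probe pen from its stand, lower its tip into the seam at the green-dot end and run it slowly and gently (about 4 cm per second) along the whole seam to the red-dot end, keeping the tip down in the groove all the way and lifting it well clear only there. Then put the pen back upright, fully down in its stand, and leave the guard open. Leave the bottle, tube rack, tip box and microscope alone.

Things in the scene. Friction and masses are not known exactly. Their poses are not given: they have to be found in the camera images.
- plate: White jig plate fixed to the bench, 160 (x) x 300 (y) x 30 mm high, origin at the centre of its underside. In its top is a dark J-shaped seam: a groove 14 mm wide, 10 mm deep (floor 20 mm above the bench), straight between the ends and corners given as seam0, 3, 6, 8. Green and red dots (16 mm) on the top mark its ends. Steel rails 36 mm high run along its x edges; black stop at its +y end.
- guard (a joint): Blue guard slab on the plate's rails, 156 (x) x 75 (y) x 10 mm, top 46 mm above the bench, sliding along the plate's +y. 0 to 0.05 at the start, lying over the seam; 0.165 = against the black end stop, clear of the seam. Its centre is at plate y = -0.060 + value (m), x = 0. It stays where it is left; about 3 N moves it.
- guard_grip (a point): Top centre of the aluminium fin in the middle of the blue guard: 60 mm along plate x, 14 mm thick along plate y, 40 mm tall (46 to 86 mm above the bench).
- pen: Probe pen, 160 mm long, about 100 g, standing upright in its stand with the tip down. Origin at the middle of the tip's end, z along the pen to its top. Tip 6 mm in diameter over the first 25 mm, a cone up to 50 mm, then a round handle 22 mm in diameter (black to 95 mm, orange from 95 to 160 mm).
- stand: Grey pen stand fixed to the bench, 70 x 70 x 80 mm high; origin at the centre of its underside. One round well in the middle of its top, 26 mm wide, 70 mm deep (floor 10 mm above the bench). The seated pen's tip is on that floor and its top 170 mm above the bench.
- bottle: Bystander: amber bottle, 68 mm in diameter, 220 mm tall, loose; origin at the centre of its underside.
- rack: Bystander: blue tube rack with purple-capped tubes, 100 x 70 mm, 103 mm tall, loose; origin at the centre of its underside.
- tip_box: Bystander: clear box with a blue lid, 88 x 123 x 64 mm, loose; origin at the centre of its underside.
- microscope: Bystander: white microscope fixed to the bench, foot 220 (x) x 150 (y) mm, up to 365 mm tall; origin at the centre of its underside; eyepieces towards its -x.
- seam0 (a point): Point 0 of 0-8 along the seam's centre line, on its floor: the green-dot end, plate x, y (-50, 15) mm; the groove ends 7 mm beyond, the dot's centre is 19 mm beyond.
- seam1 (a point): Point 1 of 0-8 along the seam's centre line, on its floor.
- seam2 (a point): Point 2 of 0-8 along the seam's centre line, on its floor.
- seam3 (a point): Point 3 of 0-8 along the seam's centre line, on its floor: the first corner, plate (-50, -115) mm.
- seam4 (a point): Point 4 of 0-8 along the seam's centre line, on its floor.
- seam5 (a point): Point 5 of 0-8 along the seam's centre line, on its floor.
- seam6 (a point): Point 6 of 0-8 along the seam's centre line, on its floor: the second corner, plate (50, -115) mm.
- seam7 (a point): Point 7 of 0-8 along the seam's centre line, on its floor.
- seam8 (a point): Point 8 of 0-8 along the seam's centre line, on its floor: the red-dot end, plate (50, -55) mm; the groove ends 7 mm beyond, the dot's centre is 19 mm beyond.
There are look-alikes about, which are no part of the job. There is more than one size of the pen; the job needs the middle-sized. There is more than one size of the stand; the job needs the larger.

How it is judged (in metres and radians):
On the way, in this order (a step that is already met when the one before it is completed fails the run):
1. guard pushed fully home against its stop (value of joint guard above 0.16 m), for 0.2 s.
2. pen tip down inside the seam at the green-dot end (within 11 mm of it sideways, at least 1 mm below the plate's top), guard still open (horizontal distance between pen and seam0 below 0.011 m and z of pen in the frame of plate below 0.029 m and value of joint guard above 0.155 m), for 0.05 s.
3. pen tip down inside the seam at point 1 of the seam (within 11 mm of it sideways, at least 1 mm below the plate's top), guard still open (horizontal distance between pen and seam1 below 0.011 m and z of pen in the frame of plate below 0.029 m and value of joint guard above 0.155 m), for 0.05 s.
4. pen tip down inside the seam at point 2 of the seam (within 11 mm of it sideways, at least 1 mm below the plate's top), guard still open (horizontal distance between pen and seam2 below 0.011 m and z of pen in the frame of plate below 0.029 m and value of joint guard above 0.155 m), for 0.05 s.
5. pen tip down inside the seam at point 3 of the seam (within 11 mm of it sideways, at least 1 mm below the plate's top), guard still open (horizontal distance between pen and seam3 below 0.011 m and z of pen in the frame of plate below 0.029 m and value of joint guard above 0.155 m), for 0.05 s.
6. pen tip down inside the seam at point 4 of the seam (within 11 mm of it sideways, at least 1 mm below the plate's top), guard still open (horizontal distance between pen and seam4 below 0.011 m and z of pen in the frame of plate below 0.029 m and value of joint guard above 0.155 m), for 0.05 s.
7. pen tip down inside the seam at point 5 of the seam (within 11 mm of it sideways, at least 1 mm below the plate's top), guard still open (horizontal distance between pen and seam5 below 0.011 m and z of pen in the frame of plate below 0.029 m and value of joint guard above 0.155 m), for 0.05 s.
8. pen tip down inside the seam at point 6 of the seam (within 11 mm of it sideways, at least 1 mm below the plate's top), guard still open (horizontal distance between pen and seam6 below 0.011 m and z of pen in the frame of plate below 0.029 m and value of joint guard above 0.155 m), for 0.05 s.
9. pen tip down inside the seam at point 7 of the seam (within 11 mm of it sideways, at least 1 mm below the plate's top), guard still open (horizontal distance between pen and seam7 below 0.011 m and z of pen in the frame of plate below 0.029 m and value of joint guard above 0.155 m), for 0.05 s.
10. pen tip down inside the seam at the red-dot end (within 11 mm of it sideways, at least 1 mm below the plate's top), guard still open (horizontal distance between pen and seam8 below 0.011 m and z of pen in the frame of plate below 0.029 m and value of joint guard above 0.155 m), for 0.05 s.
At the end, for the whole second after the job is handed in: The pen stands in its stand: tip within 10 mm sideways of the well's axis and less than 16 mm above the bench, within 0.15 rad of upright, at rest; the guard within 5 mm of its stop (joint above 0.160) (horizontal distance between pen and stand below 0.01 m and z of pen in the frame of stand below 0.016 m and angle between pen's own z axis and vertical below 0.15 rad and linear speed of pen below 0.02 m/s and value of joint guard above 0.16 m); the robot touches nothing.
It fails at once if the bottle, tube rack or tip box is shifted by more than 15 mm or tipped (distance of any of bottle, rack, tip_box from where it was at the start of the episode above 0.015 m or angle between any of bottle, rack, tip_box's own z axis and vertical above 0.2 rad).
It fails at once if the microscope is struck or leaned on (over 4 N) (contact force between microscope and the arm above 4 N or contact force between microscope and the fingers above 4 N or contact force between microscope and pen above 4 N).
It fails at once if the pen is pressed on the jig with more than 25 N (contact force between pen and plate above 25 N).
It fails at once if the pen moves faster than 0.12 m/s with its tip in the seam (x of pen in the frame of plate between -0.06 and 0.06 m and y of pen in the frame of plate between -0.125 and 0.025 m and z of pen in the frame of plate below 0.029 m and linear speed of pen above 0.12 m/s).
It fails at once if the pen's tip hovers 5 to 15 mm above the plate's top over the middle of the seam: lifted out on the way, or brought in away from the ends (x of pen in the frame of plate between -0.06 and 0.06 m and y of pen in the frame of plate between -0.125 and 0.025 m and z of pen in the frame of plate between 0.035 and 0.045 m and (y of pen in the frame of plate below -0.085 m or (x of pen in the frame of plate below 0.03 m and y of pen in the frame of plate below -0.015 m))).
It also fails if it takes over 72 s, if anything falls off the work surface, if the arm or the gripper's body presses on something with over 40 N, if the wrist force passes 120 N, or if a joint passes its speed limit or range.

## Working session

There is one attempt and no reset: what is moved stays moved. The work goes in short steps, Python scripts to look and compute and a tool call to move; the robot and the scene stay as the last step left them, time stands still between calls to the robot, and variables do not carry over. Pictures are saved under pics/ and viewed, at most 10 in all, crops included, and the job is handed in when it is done.

Besides the shell and the picture viewer there is one more tool, called by a JSON object that holds its "api" and its "payload". carry_out: Moves the arm, as the interface text tells. Its arguments: {"type":"object","properties":{"series":{"type":"array","items":{"type":"array","items":{"type":"number","minimum":-1,"maximum":1}}},"fingers":{"type":"number"}},"required":["series"]}

```bash
mkdir -p pics; ls
python3 - <<'E'
from cell import env
import cv2
for n in ["scene","top"]:
    im=env.read_camera(n); cv2.imwrite(f"pics/{n}0.png",cv2.cvtColor(im,cv2.COLOR_RGB2BGR))
    for l in ["plate","guard","guard_grip","pen","stand","seam0","seam3","seam6","seam8","bottle","rack","tip_box","microscope"]:
        print(n,l,[(round(d["conf"],2),round(d["position"][1]*512),round(d["position"][0]*384)) for d in env.look_for(n,l)])
    c=env.calibration(n); print(c["K"],c["dist"],c["pose"])
print(env.state())
E
```

```text
pics
scene plate [(0.65, 254, 198)]
scene guard [(0.88, 246, 178)]
scene guard_grip [(0.6, 243, 181), (0.44, 258, 193)]
scene pen [(0.83, 419, 256), (0.44, 406, 222)]
scene stand [(0.88, 361, 249), (0.67, 336, 205), (0.33, 164, 196)]
scene seam0 [(0.82, 252, 198)]
scene seam3 [(0.82, 252, 198)]
scene seam6 [(0.82, 252, 198)]
scene seam8 [(0.82, 252, 198)]
scene bottle [(0.96, 223, 93), (0.15, 259, 201)]
scene rack [(0.67, 170, 118), (0.25, 256, 196)]
scene tip_box [(0.93, 165, 195), (0.64, 255, 197)]
scene microscope [(0.86, 352, 313)]
[[356.55310543   0.         258.00023675]
 [  0.         356.55310543 189.78712291]
 [  0.           0.           1.        ]] [0.027475 0.       0.       0.       0.      ] [[-8.10263942e-01  4.87451807e-01 -3.25366071e-01  8.75497019e+02]
 [ 5.85924607e-01  6.85921521e-01 -4.31513640e-01  4.67278603e+02]
 [ 1.28334870e-02 -5.40279930e-01 -8.41387484e-01  8.39175595e+02]
 [ 0.00000000e+00  0.00000000e+00  0.00000000e+00  1.00000000e+00]]
top plate [(0.93, 268, 200), (0.48, 284, 196)]
top guard [(0.77, 282, 198), (0.74, 159, 244), (0.48, 271, 195)]
top
[... 929 characters left out ...]
000e+00]]
{'t': 1.4, 'joints': array([-1.40459042e+00,  4.90852996e-01,  1.55887293e+00,  1.73920634e-05,
        1.09167807e+00, -1.05591460e-01]), 'qvel': array([-1.21163275e-03,  2.58216644e-04, -7.37804992e-06, -4.78478152e-04,
        9.78696777e-04,  1.65406501e-03]), 'tau': array([ 3.51169465e-04, -6.12466621e+01, -2.58431017e+01,  6.92445575e-02,
        4.45602823e-02, -8.11581256e-07]), 'eef_pos': array([ 167.82668869, -602.08364457,  214.69949673]), 'tcp_rot': array([3.14140342e+00, 4.53480645e-06, 2.71789354e-01]), 'ft_force': array([ 0.05365147, -0.2148603 ,  0.15438455]), 'moment': array([-0.01936411,  0.03172773,  0.00282859]), 'grip_force': 0.0, 'opening': 0.9993216171221503}
```

Run:
```python
import cv2
for n in ["scene","top"]:
    cv2.imwrite(f"pics/{n}0b.png",cv2.resize(cv2.imread(f"pics/{n}0.png"),(800,600),interpolation=cv2.INTER_CUBIC))
```

```text
(no output)
```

View pics/scene0b.png

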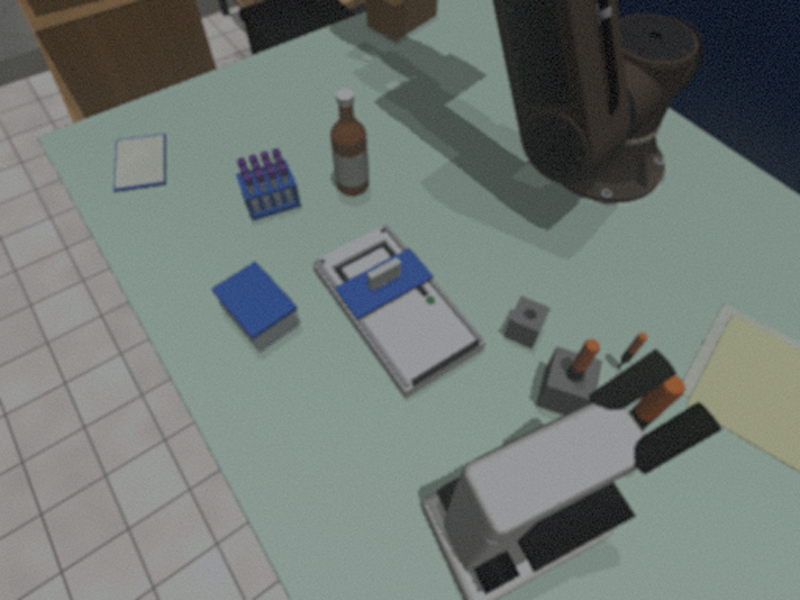

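View pics/top0b.png

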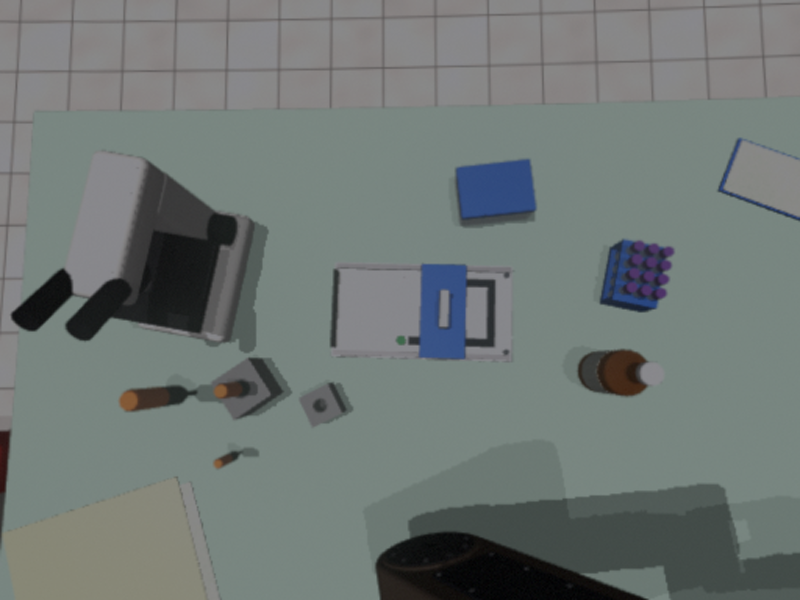

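```bash
cat > h.py <<'E'
import numpy as np, cv2
from cell import env
from scipy.optimize import least_squares
def ray(c,uv):
    p=cv2.undistortPoints(np.array([[uv]],float),np.array(c["K"]),np.array(c["dist"]))[0,0]
    P=np.array(c["pose"]); d=P[:3,:3]@[p[0],p[1],1]; return P[:3,3],d/np.linalg.norm(d)
def onz(c,uv,z):
    o,d=ray(c,uv); return o+d*(z-o[2])/d[2]
def tri(cs,uvs):
    A=np.zeros((3,3));b=np.zeros(3);R=[ray(c,u) for c,u in zip(cs,uvs)]
    for o,d in R: M=np.eye(3)-np.outer(d,d);A+=M;b+=M@o
    x=np.linalg.solve(A,b); return x,[np.linalg.norm((np.eye(3)-np.outer(d,d))@(x-o)) for o,d in R]
def proj(c,X):
    P=np.linalg.inv(np.array(c["pose"])); r,_=cv2.Rodrigues(P[:3,:3])
    return cv2.projectPoints(np.array(X,float).reshape(-1,3),r,P[:3,3],np.array(c["K"]),np.array(c["dist"]))[0][:,0]
E
python3 - <<'E'
from h import *
s,t=env.calibration("scene"),env.calibration("top"); k=0.64
np.set_printoptions(precision=0,suppress=True)
for n,a,b in [("penA top",(591,347),(222,391)),("penBig top",(674,385),(128,400)),("penSmall top",(641,338),(219,463)),
  ("fin",(384,271),(444,308)),("green",(430,300),(401,340)),("eyeL",(655,365),(63,280)),("eyeR",(708,420),(118,292)),("eyeLend",(600,400),(25,318)),("eyeRend",(645,460),(82,328)),("standtop-corner right",(600,368),(283,385)),("standtopcorner bottom",(553,350),(260,360)),
  ("bottle cap",(345,97),(650,373)),("microhead",(500,500),(110,250))]:
    x,e=tri([s,t],[np.array(a)*k,np.array(b)*k]); print(n,x,e)
for uv in [(336,266),(511,268),(512,360),(333,357)]: print("plate corner",onz(t,np.array(uv)*k,34))
print(onz(t,np.array((444,308))*k,86),onz(t,np.array((401,340))*k,30))
w=env.calibration("wrist"); print(w["K"],w["pose"])
E
```

```text
penA top [451. 334. 159.] [np.float64(0.42416061504939495), np.float64(0.42416061504939295)]
penBig top [442. 439. 215.] [np.float64(0.7225896883213032), np.float64(0.722589688321183)]
penSmall top [341. 356. 100.] [np.float64(0.3460489955530945), np.float64(0.346048995553141)]
fin [576.  12.  71.] [np.float64(1.1744875378772874), np.float64(1.1744875378771413)]
green [528.  82.  25.] [np.float64(0.5806348602439765), np.float64(0.5806348602439089)]
eyeL [571. 422. 397.] [np.float64(5.788822146343642), np.float64(5.788822146343597)]
eyeR [552. 449. 319.] [np.float64(47.19699364630954), np.float64(47.1969936463095)]
eyeLend [570. 441. 362.] [np.float64(43.68704251719188), np.float64(43.68704251719187)]
eyeRend [543. 486. 233.] [np.float64(9.12653480058673), np.float64(9.126534800586827)]
standtop-corner right [430. 312.  51.] [np.float64(45.755270729944456), np.float64(45.755270729944506)]
standtopcorner bottom [489. 295. 133.] [np.float64(9.249557676739219), np.float64(9.249557676739121)]
bottle cap [ 474. -247.  210.] [np.float64(0.8998892198128647), np.float64(0.8998892198128393)]
microhead [672. 442. 223.] [np.float64(38.68887282560745), np.float64(38.68887282560747)]
plate corner [653. 191.  34.]
plate corner [ 647. -103.   34.]
plate corner [ 494. -100.   34.]
plate corner [500. 195.  34.]
[575.  12.  86.] [528.  82.  30.]
[[297.   0. 256.]
 [  0. 297. 189.]
 [  0.   0.   1.]] [[   0.   -1.   -0.  231.]
 [  -1.   -0.   -0. -585.]
 [  -0.    0.   -1.  385.]
 [   0.    0.    0.    1.]]
```

Run:
```python
from h import *
s,t=env.calibration("scene"),env.calibration("top"); k=0.64
np.set_printoptions(precision=0,suppress=True)
for n,a,b in [("eye1",(664,364),(82,328)),("eye2",(712,417),(28,318)),("head corner",(635,415),(128,290))]:
    print(n,*tri([s,t],[np.array(a)*k,np.array(b)*k]))
# plate fit
c=np.array([onz(t,np.array(uv)*k,36) for uv in [(336,266),(511,268),(512,360),(333,357)]])
print(c.mean(0))
w=env.calibration("wrist"); print(np.array(w["pose"])[:3,3],env.state()["eef_pos"])
print("tri stand center from top at z80",onz(t,np.array((247,386))*k,80))
```

```text
eye1 [527. 425. 350.] [np.float64(1.91728492246531), np.float64(1.9172849224651674)]
eye2 [538. 484. 353.] [np.float64(3.577135171876364), np.float64(3.577135171876412)]
head corner [568. 427. 288.] [np.float64(20.693545949979704), np.float64(20.69354594997958)]
[573.  46.  36.]
[ 231. -585.  385.] [ 168. -602.  215.]
tri stand center from top at z80 [455. 323.  80.]
```

{"api": "carry_out", "payload": {"series": [[0,0,0.9,0],[0.2,0.3,0.8,0],[0.46,0.8,0,-0.3],[0.46,0.8,0,-0.3],[0.46,0.8,0,-0.3]], "fingers": 1}}

```text
t: 1.9
eef_pos: [247.2, -465.6, 299.8]
tcp_rot: [3.141, -0.0, 0.176]
ft_force: [0.8, -0.6, 0.4]
opening: 0.637
grip_force: 0.0
```

{"api": "carry_out", "payload": {"series": [[0.46,0.8,0,-0.3],[0.46,0.8,0,-0.3],[0.46,0.8,0,-0.3],[0.46,0.8,0,-0.3],[0.46,0.8,0,-0.3]]}}

```text
t: 2.4
eef_pos: [362.4, -265.4, 299.9]
tcp_rot: [3.141, -0.0, 0.019]
ft_force: [0.9, -1.1, 0.5]
opening: 0.214
grip_force: 0.0
```

{"api": "carry_out", "payload": {"series": [[0.46,0.8,0,-0.3],[0.46,0.8,0,-0.09],[0.46,0.8,0,0],[0.46,0.8,0,0],[0.46,0.6,0,0]]}}

```text
t: 2.9
eef_pos: [477.4, -74.7, 300.0]
tcp_rot: [3.141, -0.001, -0.019]
ft_force: [0.8, -0.6, 0.1]
opening: 0.003
grip_force: 0.0
```

Run:
```python
from h import *
c=env.calibration("wrist"); im=env.read_camera("wrist")
np.save("w1.npy",{"c":c},allow_pickle=True)
cv2.imwrite("pics/w1.png",cv2.resize(cv2.cvtColor(im,cv2.COLOR_RGB2BGR),(800,600),interpolation=cv2.INTER_CUBIC))
print(np.round(c["pose"],2),c["dist"])
```

```text
[[-2.0000e-02 -9.7000e-01 -2.3000e-01  5.4322e+02]
 [-1.0000e+00  2.0000e-02  1.0000e-02 -7.6430e+01]
 [-0.0000e+00  2.3000e-01 -9.7000e-01  4.7009e+02]
 [ 0.0000e+00  0.0000e+00  0.0000e+00  1.0000e+00]] [-0.06206878  0.          0.          0.          0.        ]
```

View pics/w1.png

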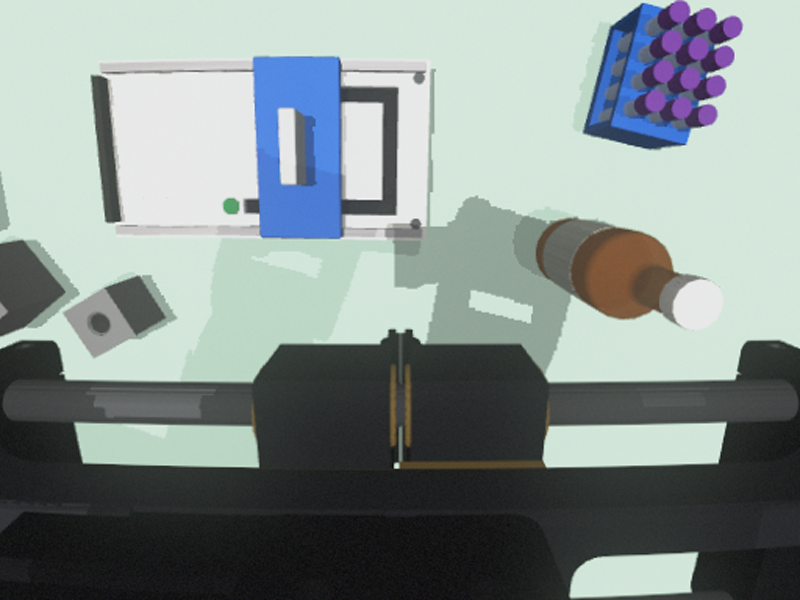

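```bash
cat >> h.py <<'E'
def platefit(c,obs,k=1.0):
    # obs: list of (plate xyz, uv)
    X=np.array([o[0] for o in obs],float);U=np.array([o[1] for o in obs],float)*k
    def W(p): 
        a=p[2]; R=np.array([[np.cos(a),-np.sin(a),0],[np.sin(a),np.cos(a),0],[0,0,1]]); return X@R.T+[p[0],p[1],0]
    r=least_squares(lambda p:(proj(c,W(p))-U).ravel(),[573,46,0],x_scale=[10,10,.05])
    return r.x,r.fun.reshape(-1,2)
E
python3 - <<'E'
from h import *
np.set_printoptions(precision=3,suppress=True)
c=np.load("w1.npy",allow_pickle=True).item()["c"];k=.64
obs=[((-50,34,30),(231,206)),((-43,-108,30),(385,201)),((43,-108,30),(385,102)),((57,-122,30),(397,87)),((-57,-122,30),(396,215))]
p,e=platefit(c,obs,k);print(p,e)
for uv in [(279,109),(297,109),(299,184),(282,184)]: print(onz(c,np.array(uv)*k,86))
for uv in [(341,57),(342,238)]: print(onz(c,np.array(uv)*k,46))
t=env.calibration("top")
print("green",tri([c,t],[np.array((231,206))*k,np.array((401,340))*k]))
print("fin",tri([c,t],[np.array((289,147))*k,np.array((444,308))*k]))
E
```

```text
[575.832  46.76   -0.033] [[ 0.542  0.101]
 [-1.58  -0.629]
 [-1.145  0.518]
 [ 1.32  -0.269]
 [ 0.87   0.247]]
[603.597  17.765  86.   ]
[603.159   3.518  86.   ]
[545.327   5.435  86.   ]
[545.682  19.298  86.   ]
[650.753 -28.137  46.   ]
[496.417 -22.407  46.   ]
green (array([527.418,  81.595,  34.455]), [np.float64(0.11452156150230519), np.float64(0.11452156150232946)])
fin (array([574.914,  12.211,  83.798]), [np.float64(0.29390676811411787), np.float64(0.29390676811417576)])
```

{"api": "carry_out", "payload": {"series": [[0.65,0.25,-0.9,-0.05],[0.65,0.25,-0.9,-0.05],[0.65,0.25,-0.9,-0.05],[0,0,-0.9,0],[0,0,-0.8,0]]}}

```text
t: 3.45
eef_pos: [562.6, -43.7, 93.8]
tcp_rot: [3.142, 0.001, -0.035]
ft_force: [0.2, 0.1, 0.6]
opening: 0.003
grip_force: 0.0
```

{"api": "carry_out", "payload": {"series": [[0,0,-0.36,0],[0,0.3,0,0],[0,0.1,0,0],[0.01,0.2,0,0],[0.01,0.3,0,0]]}}

```text
t: 3.95
eef_pos: [564.1, 1.6, 79.5]
tcp_rot: [3.141, -0.002, -0.036]
ft_force: [0.3, -0.4, 0.9]
opening: 0.006
grip_force: 0.0
```

{"api": "carry_out", "payload": {"series": [[0.01,0.3,0,0],[0.01,0.3,0,0],[0.01,0.3,0,0],[0.01,0.3,0,0],[0.01,0.3,0,0]]}}

```text
t: 4.45
eef_pos: [566.1, 77.2, 78.1]
tcp_rot: [3.141, -0.0, -0.036]
ft_force: [1.5, -3.2, 2.7]
opening: 0.002
grip_force: 1.9
```

{"api": "carry_out", "payload": {"series": [[0.01,0.3,0,0],[0.01,0.2,0,0],[0.01,0.1,0,0],[0,0.1,0,0],[0,0.1,0,0]]}}

```text
t: 4.95
eef_pos: [567.5, 116.0, 78.0]
tcp_rot: [3.141, 0.0, -0.036]
ft_force: [0.4, -2.8, 2.4]
opening: 0.004
grip_force: 2.2
```

{"api": "carry_out", "payload": {"series": [[0,0.1,0,0],[0,0.1,0,0],[0,0.06,0,0],[0,0.04,0,0],[0,0,0,0]]}}

```text
t: 5.45
eef_pos: [567.4, 131.2, 78.0]
tcp_rot: [-3.141, 0.0, -0.036]
ft_force: [1.4, -0.3, 1.2]
opening: 0.003
grip_force: 0.5
```

{"api": "carry_out", "payload": {"series": [[0,0.04,0,0],[0,0.02,0,0],[0,0.02,0,0],[0,0,0,0],[0,0,0,0]]}}

```text
t: 5.95
eef_pos: [567.4, 134.9, 78.0]
tcp_rot: [-3.142, 0.0, -0.036]
ft_force: [0.4, -0.6, 0.9]
opening: 0.001
grip_force: 0.7
```

{"api": "carry_out", "payload": {"series": [[0,0.04,0,0],[0,0.04,0,0],[0,0.03,0,0],[0,0.02,0,0],[0,0,0,0]]}}

```text
t: 6.45
eef_pos: [567.4, 141.6, 78.0]
tcp_rot: [-3.142, 0.0, -0.036]
ft_force: [0.5, -0.9, 0.8]
opening: 0.005
grip_force: 0.6
```

{"api": "carry_out", "payload": {"series": [[0,0.04,0,0],[0,0.04,0,0],[0,0.04,0,0],[0,0.04,0,0],[0,0,0,0]]}}

```text
t: 6.95
eef_pos: [567.4, 142.4, 78.1]
tcp_rot: [3.132, 0.002, -0.034]
ft_force: [0.8, -55.7, 6.9]
opening: 0.006
grip_force: 29.4
```

{"api": "carry_out", "payload": {"series": [[0,-0.3,0,0],[0,-0.3,0.1,0],[0,-0.2,0.8,0],[-0.3,-0.3,0.9,0],[-0.3,-0.3,0.8,0]]}}

```text
t: 7.45
eef_pos: [536.8, 79.1, 209.8]
tcp_rot: [-3.141, 0.0, -0.036]
ft_force: [0.4, -0.9, 0.0]
opening: 0.004
grip_force: 0.0
```

{"api": "carry_out", "payload": {"series": [[-0.5,-0.4,0.6,0],[-0.4,-0.3,0.4,0],[0,0,0,0],[0,0,0,0],[0,0,0,0]], "fingers": -1}}

```text
t: 7.95
eef_pos: [492.7, 44.8, 257.3]
tcp_rot: [-3.141, 0.001, -0.036]
ft_force: [0.3, 0.1, -0.7]
opening: 0.367
grip_force: 0.0
```

Run:
```python
from h import *
c=env.calibration("wrist"); im=env.read_camera("wrist")
np.save("w2.npy",{"c":c},allow_pickle=True)
cv2.imwrite("pics/w2r.png",cv2.cvtColor(im,cv2.COLOR_RGB2BGR))
cv2.imwrite("pics/w2.png",cv2.resize(cv2.cvtColor(im,cv2.COLOR_RGB2BGR)[:280],(800,437),interpolation=cv2.INTER_CUBIC))
print(np.round(c["pose"],2),env.state()["eef_pos"])
```

```text
[[-3.0000e-02 -9.7000e-01 -2.4000e-01  5.5875e+02]
 [-1.0000e+00  3.0000e-02  1.0000e-02  4.1920e+01]
 [-0.0000e+00  2.4000e-01 -9.7000e-01  4.2731e+02]
 [ 0.0000e+00  0.0000e+00  0.0000e+00  1.0000e+00]] [492.690738    44.83008728 257.11431591]
```

View pics/w2.png

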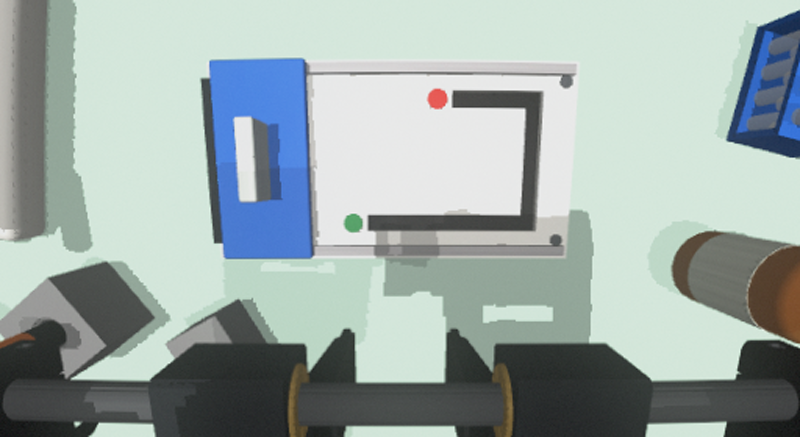

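Run:
```python
from h import *
np.set_printoptions(precision=2,suppress=True)
c=np.load("w2.npy",allow_pickle=True).item()["c"];k=.64
im=cv2.imread("pics/w2r.png").astype(int);b,g,r=im[...,0],im[...,1],im[...,2]
def cen(m): 
    n,l,s,ce=cv2.connectedComponentsWithStats(m.astype(np.uint8)); i=1+np.argmax(s[1:,4]); return ce[i],s[i]
G,sg=cen((g>r+30)&(g>b+10)); R,sr=cen((r>g+80)&(r>b+80)&(np.arange(384)[:,None]<120)); print(G,sg,R,sr)
D,sd=cen((im.max(2)<90)&(np.arange(384)[:,None]<155)&(np.arange(512)[None]>225)&(np.arange(512)[None]<352));print("dark",sd)
obs=[((-50,34,30),G),((50,-36,30),R)]
P=[((-57,22,30),(368,231)),((-43,22,30),(368,215)),((57,-48,30),(452,90)),((43,-48,30),(452,107)),((57,-122,30),(544,92)),((-57,-122,30),(535,231)),((43,-108,30),(525,107)),((-43,-108,30),(520,215))]
obs+=[(x,np.array(u)*k) for x,u in P]
p,e=platefit(c,obs);print(p);print(e)
print("dots only",platefit(c,obs[:2])[0])
a=p[2];Rm=np.array([[np.cos(a),-np.sin(a)],[np.sin(a),np.cos(a)]])
for n,q in [("s0",(-50,15)),("s3",(-50,-115)),("s6",(50,-115)),("s8",(50,-55))]: print(n,Rm@q+p[:2])
```

```text
[225.59 142.52] [220 137  12  12 115] [279.48  62.78] [274  57  12  13 126]
dark [ 236   59  110   89 2034]
[576.39  47.52  -0.03]
[[ 0.38  0.12]
 [ 0.32  0.27]
 [-0.44  0.06]
 [-0.61 -0.3 ]
 [ 0.13 -0.35]
 [-0.09  0.4 ]
 [-0.38 -0.99]
 [ 0.28  0.18]
 [ 0.29  0.82]
 [ 0.1  -0.19]]
dots only [576.66  47.96  -0.03]
s0 [526.93  64.2 ]
s3 [522.52 -65.72]
s6 [622.47 -69.11]
s8 [624.5   -9.14]
```

{"api": "carry_out", "payload": {"series": [[-0.08,0.26,0.05,0.86],[-0.08,0.26,0.05,0.86],[-0.08,0.26,0.05,0.86],[-0.08,0.26,0.05,0.86],[-0.08,0.26,0.05,0.86]]}}

```text
t: 8.5
eef_pos: [472.5, 110.4, 269.5]
tcp_rot: [-3.141, 0.002, 0.419]
ft_force: [0.9, -0.8, -0.1]
opening: 0.832
grip_force: 0.0
```

{"api": "carry_out", "payload": {"series": [[-0.08,0.26,0.05,0.86],[-0.08,0.26,0.05,0.86],[-0.08,0.26,0.05,0.86],[-0.08,0.26,0.05,0.86],[-0.08,0.26,0.05,0.86]]}}

```text
t: 9.0
eef_pos: [452.4, 175.5, 282.0]
tcp_rot: [-3.14, 0.002, 0.869]
ft_force: [-0.4, -0.0, 0.8]
opening: 1.001
grip_force: 0.0
```

{"api": "carry_out", "payload": {"series": [[-0.08,0.26,0.05,0.86],[-0.08,0.26,0.05,0.86],[-0.08,0.26,0.05,0.86],[-0.08,0.26,0.05,0.86],[-0.08,0.26,0.05,0.86]]}}

```text
t: 9.5
eef_pos: [432.4, 240.5, 294.5]
tcp_rot: [-3.14, 0.001, 1.319]
ft_force: [-0.1, 0.6, -1.1]
opening: 1.003
grip_force: 0.0
```

Run:
```python
from h import *
c=env.calibration("wrist"); im=env.read_camera("wrist")
np.save("w3.npy",{"c":c},allow_pickle=True)
cv2.imwrite("pics/w3r.png",cv2.cvtColor(im,cv2.COLOR_RGB2BGR))
cv2.imwrite("pics/w3.png",cv2.resize(cv2.cvtColor(im,cv2.COLOR_RGB2BGR)[:280],(800,437),interpolation=cv2.INTER_CUBIC))
for l in ["pen","stand"]: print(l,[(round(d["conf"],2),round(d["position"][1]*512),round(d["position"][0]*384)) for d in env.look_for("wrist",l)])
print(np.round(c["pose"],2),env.state()["eef_pos"])
```

```text
pen [(0.78, 221, 10), (0.61, 251, 87), (0.59, 162, 97)]
stand [(0.9, 257, 94), (0.84, 255, 183), (0.59, 367, 200)]
[[ 9.7000e-01 -2.4000e-01 -6.0000e-02  4.4910e+02]
 [-2.5000e-01 -9.4000e-01 -2.3000e-01  3.0403e+02]
 [-0.0000e+00  2.4000e-01 -9.7000e-01  4.6449e+02]
 [ 0.0000e+00  0.0000e+00  0.0000e+00  1.0000e+00]] [432.40824442 240.09905378 294.65563322]
```

View pics/w3.png

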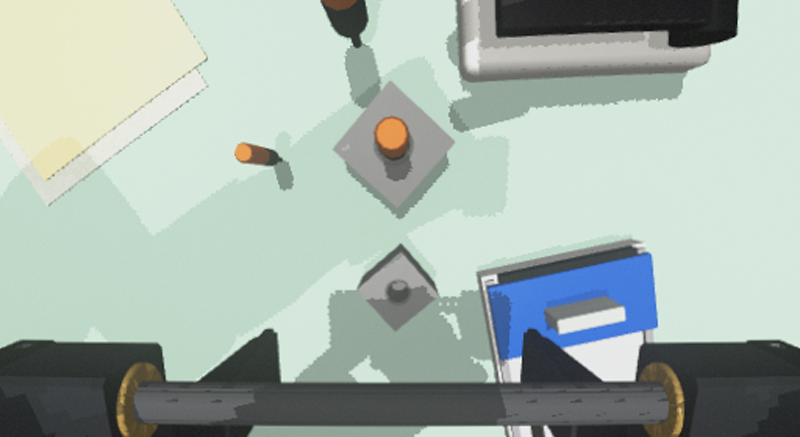

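Run:
```python
from h import *
np.set_printoptions(precision=1,suppress=True)
c=np.load("w3.npy",allow_pickle=True).item()["c"];k=.64
im=cv2.imread("pics/w3r.png").astype(int);b,g,r=im[...,0],im[...,1],im[...,2]
m=((r>b+60)&(r>200)).astype(np.uint8); n,l,s,ce=cv2.connectedComponentsWithStats(m)
for i in range(1,n):
    if s[i,4]>30: print(s[i],ce[i],onz(c,ce[i],170))
for uv in [(390,82),(455,143),(398,205),(333,148)]: print(onz(c,np.array(uv)*k,80))
print(im[80:100:2,251])
t=env.calibration("top"); print(tri([c,t],[(251,84.5),(222*k,391*k)]))
```

```text
[241  76  19  19 280] [250.1  85. ] [451.1 334.5 170. ]
[150  92  11  11  93] [155.   97.2] [360. 347. 170.]
[460.8 380.8  80. ]
[499.3 323.8  80. ]
[443.3 287.7  80. ]
[404.3 344.2  80. ]
[[ 81 155 232]
 [ 81 154 232]
 [ 80 153 231]
 [ 82 154 232]
 [ 79 152 231]
 [ 79 152 231]
 [ 79 151 231]
 [ 76 146 225]
 [ 55  74 109]
 [ 56  72 103]]
(array([451.4, 336.4, 152.7]), [np.float64(0.8808411680532611), np.float64(0.8808411680533293)])
```

{"api": "carry_out", "payload": {"series": [[0.06,0.35,-0.4,0],[0.06,0.35,-0.4,0],[0.04,0.3,-0.3,0],[0,0,0,0],[0,0,0,0]]}}

```text
t: 10.15
eef_pos: [440.5, 289.2, 240.3]
tcp_rot: [-3.141, 0.001, 1.315]
ft_force: [0.6, 0.0, 0.2]
opening: 1.001
grip_force: 0.0
```

Run:
```python
from h import *
np.set_printoptions(precision=1,suppress=True)
c=env.calibration("wrist"); im=env.read_camera("wrist")
cv2.imwrite("pics/w4r.png",cv2.cvtColor(im,cv2.COLOR_RGB2BGR))
cv2.imwrite("pics/w4.png",cv2.resize(cv2.cvtColor(im,cv2.COLOR_RGB2BGR)[:300],(800,469),interpolation=cv2.INTER_CUBIC))
c3=np.load("w3.npy",allow_pickle=True).item()["c"]
i3=cv2.imread("pics/w3r.png")[...,::-1]
for cc,i in ((c3,i3),(c,im)):
    i=i.astype(int); m=((i[...,0]>i[...,2]+60)&(i[...,0]>185)).astype(np.uint8); n,l,s,ce=cv2.connectedComponentsWithStats(m)
    for j in range(1,n):
        if s[j,4]>150: print(s[j],ce[j],onz(cc,ce[j],170))
print(np.round(c["pose"],2),env.state()["eef_pos"])
np.save("w4.npy",{"c":c},allow_pickle=True)
```

```text
[241  76  19  19 290] [250.  85.] [451.1 334.5 170. ]
[243 131  22  23 393] [253.7 142. ] [451.1 334.4 170. ]
[[  1.   -0.2  -0.1 457.4]
 [ -0.2  -0.9  -0.2 352.7]
 [  0.    0.2  -1.  410.3]
 [  0.    0.    0.    1. ]] [440.7 289.1 240.9]
```

View pics/w4.png

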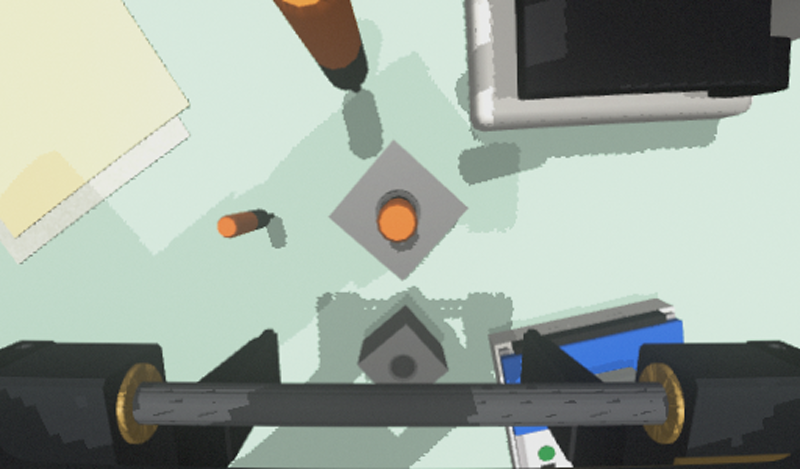

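{"api": "carry_out", "payload": {"series": [[0.07,0.3,0,0],[0.07,0.3,0,0],[0.07,0.3,0,0],[0,0,-0.3,0],[0,0,-0.3,0]]}}

```text
t: 10.7
eef_pos: [451.3, 335.9, 210.4]
tcp_rot: [3.141, -0.001, 1.316]
ft_force: [-0.5, 0.2, 0.2]
opening: 1.0
grip_force: 0.0
```

{"api": "carry_out", "payload": {"series": [[0,0,-0.5,0],[0,0,-0.5,0],[0,0,-0.5,0],[0,0,-0.3,0],[0,0,0,0]]}}

```text
t: 11.2
eef_pos: [450.4, 334.9, 118.7]
tcp_rot: [-3.139, 0.002, 1.315]
ft_force: [-0.1, -0.2, -0.3]
opening: 0.997
grip_force: 0.0
```

{"api": "carry_out", "payload": {"series": [[0,0,0,0],[0,0,0,0],[0,0,0,0],[0,0,0,0],[0,0,0,0]], "fingers": 1}}

```text
t: 11.7
eef_pos: [451.1, 334.5, 121.0]
tcp_rot: [3.141, -0.0, 1.315]
ft_force: [0.5, 0.2, -0.7]
opening: 0.637
grip_force: 0.0
```

{"api": "carry_out", "payload": {"series": [[0,0,0,0],[0,0,0,0],[0,0,0,0],[0,0,0,0],[0,0,0,0]]}}

```text
t: 12.2
eef_pos: [451.0, 334.4, 120.5]
tcp_rot: [3.142, 0.0, 1.315]
ft_force: [0.2, 0.5, 0.0]
opening: 0.228
grip_force: 30.0
```

{"api": "carry_out", "payload": {"series": [[0,0,0,0],[0,0,0,0],[0,0,0,0],[0,0,0,0],[0,0,0,0]]}}

```text
t: 12.7
eef_pos: [451.0, 334.4, 120.5]
tcp_rot: [3.142, 0.0, 1.315]
ft_force: [-0.9, -0.2, -1.2]
opening: 0.229
grip_force: 30.0
```

{"api": "carry_out", "payload": {"series": [[0,0,0.2,0],[0,0,0.4,0],[0,0,0.5,0],[0,0,0.5,0],[0,0,0.5,0]]}}

```text
t: 13.2
eef_pos: [450.9, 334.3, 227.3]
tcp_rot: [3.141, -0.0, 1.315]
ft_force: [0.0, 0.4, -0.5]
opening: 0.224
grip_force: 30.0
```

{"api": "carry_out", "payload": {"series": [[0.05,-0.2,0,0],[0.1,-0.4,0,0],[0.15,-0.5,0,0],[0.15,-0.5,0,0],[0.15,-0.5,0,0]]}}

```text
t: 13.7
eef_pos: [480.8, 227.9, 225.0]
tcp_rot: [-3.141, 0.001, 1.315]
ft_force: [0.0, 0.4, -1.0]
opening: 0.227
grip_force: 30.0
```

{"api": "carry_out", "payload": {"series": [[0.15,-0.5,0,0],[0.15,-0.5,0,0],[0.15,-0.5,0,0],[0.15,-0.5,0,0],[0.15,-0.5,0,0]]}}

```text
t: 14.2
eef_pos: [518.3, 102.8, 225.0]
tcp_rot: [-3.141, 0.0, 1.315]
ft_force: [0.4, -0.6, -0.6]
opening: 0.227
grip_force: 30.0
```

{"api": "carry_out", "payload": {"series": [[0.1,-0.4,0,0],[0.05,-0.2,0,0],[0.02,-0.1,0,0],[0,0,0,0],[0,0,0,0]]}}

```text
t: 14.7
eef_pos: [526.7, 69.9, 225.5]
tcp_rot: [-3.141, -0.0, 1.315]
ft_force: [1.1, 0.2, -0.5]
opening: 0.226
grip_force: 30.0
```

{"api": "carry_out", "payload": {"series": [[0,-0.11,-0.2,0],[0,0,-0.4,0],[0,0,-0.4,0],[0,0,-0.1,0],[0,0,0,0]]}}

```text
t: 15.2
eef_pos: [526.6, 64.0, 169.8]
tcp_rot: [-3.14, 0.0, 1.315]
ft_force: [-0.7, 0.2, -1.1]
opening: 0.227
grip_force: 30.0
```

Run:
```python
from h import *
np.set_printoptions(precision=1,suppress=True)
c=env.calibration("wrist"); im=env.read_camera("wrist"); s=env.read_camera("scene"); t=env.read_camera("top")
B=lambda i:cv2.cvtColor(i,cv2.COLOR_RGB2BGR)
cv2.imwrite("pics/w5r.png",B(im));cv2.imwrite("pics/s5r.png",B(s));cv2.imwrite("pics/t5r.png",B(t))
a=cv2.resize(B(im)[100:300,100:400],(600,400),interpolation=cv2.INTER_CUBIC)
cv2.imwrite("pics/w5.png",a)
p=env.state()["eef_pos"];print(p)
tip=p-[0,0,110.5]; print("tip exp px",proj(c,[tip,[526.9,64.2,20],[526.9,64.2,30]]),"scene",proj(env.calibration("scene"),[tip]),"top",proj(env.calibration("top"),[tip]))
np.save("w5.npy",{"c":c},allow_pickle=True)
```

```text
[527.4  64.  171.2]
tip exp px [[256.2 187.1]
 [255.7 178.6]
 [255.7 180.5]] scene [[271.6 180. ]] top [[263.4 217.1]]
```

View pics/w5.png

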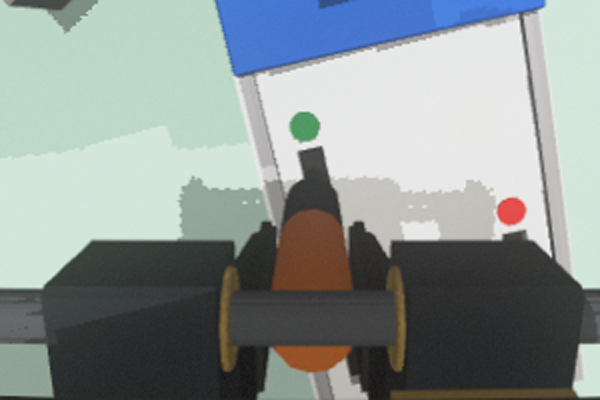

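Run:
```python
from h import *
np.set_printoptions(precision=2,suppress=True)
c=np.load("w5.npy",allow_pickle=True).item()["c"]
im=cv2.imread("pics/w5r.png").astype(int);b,g,r=im[...,0],im[...,1],im[...,2]
def cen(m): 
    n,l,s,ce=cv2.connectedComponentsWithStats(m.astype(np.uint8)); i=1+np.argmax(s[1:,4]); return ce[i]
G=cen((g>r+30)&(g>b+10)); R=cen((r>g+100)&(r>b+100)&(np.arange(512)[None]>330))
print(G,R,onz(c,G,30),onz(c,R,30),platefit(c,[((-50,34,30),G),((50,-36,30),R)])[0])
```

```text
[251.96 162.91] [355.22 205.12] [527.81  83.44  30.  ] [625.4   10.13  30.  ] [576.64  47.79  -0.03]
```

{"api": "carry_out", "payload": {"series": [[0,0.01,-0.2,0],[0,0,-0.2,0],[0,0,-0.16,0],[0,0,-0.08,0],[0,0,-0.04,0]]}}

```text
t: 15.85
eef_pos: [526.8, 64.4, 135.9]
tcp_rot: [-3.141, 0.0, 1.315]
ft_force: [0.1, 0.8, -0.9]
opening: 0.224
grip_force: 30.0
```

{"api": "carry_out", "payload": {"series": [[0,0,-0.04,0],[0,0,0,0],[0,0,0,0],[0,0,0,0],[0,0,0,0]]}}

```text
t: 16.35
eef_pos: [527.1, 64.4, 134.7]
tcp_rot: [3.141, -0.0, 1.315]
ft_force: [0.0, -0.2, -1.5]
opening: 0.227
grip_force: 30.0
```

{"api": "carry_out", "payload": {"series": [[-0.003,-0.06,0,0],[-0.003,-0.08,0,0],[-0.003,-0.08,0,0],[-0.003,-0.08,0,0],[-0.003,-0.08,0,0]]}}

```text
t: 16.85
eef_pos: [526.2, 44.9, 134.5]
tcp_rot: [3.142, 0.0, 1.315]
ft_force: [0.1, -0.1, -2.0]
opening: 0.225
grip_force: 30.0
```

{"api": "carry_out", "payload": {"series": [[-0.003,-0.08,0,0],[-0.003,-0.08,0,0],[-0.003,-0.08,0,0],[-0.003,-0.08,0,0],[-0.003,-0.08,0,0]]}}

```text
t: 17.35
eef_pos: [525.5, 25.0, 134.5]
tcp_rot: [3.141, 0.0, 1.315]
ft_force: [-0.1, -0.2, -0.0]
opening: 0.225
grip_force: 30.0
```

{"api": "carry_out", "payload": {"series": [[-0.003,-0.08,0,0],[-0.003,-0.08,0,0],[-0.003,-0.08,0,0],[-0.003,-0.08,0,0],[-0.003,-0.08,0,0]]}}

```text
t: 17.85
eef_pos: [524.7, 5.1, 134.5]
tcp_rot: [3.141, -0.0, 1.315]
ft_force: [-0.2, -0.6, -0.3]
opening: 0.228
grip_force: 30.0
```

{"api": "carry_out", "payload": {"series": [[-0.002,-0.08,0,0],[-0.002,-0.08,0,0],[-0.002,-0.08,0,0],[-0.002,-0.08,0,0],[-0.002,-0.08,0,0]]}}

```text
t: 18.35
eef_pos: [524.2, -15.0, 134.5]
tcp_rot: [3.141, 0.0, 1.315]
ft_force: [-0.5, -0.4, 0.1]
opening: 0.229
grip_force: 30.0
```

{"api": "carry_out", "payload": {"series": [[-0.003,-0.08,0,0],[-0.003,-0.08,0,0],[-0.003,-0.08,0,0],[-0.003,-0.08,0,0],[-0.003,-0.08,0,0]]}}

```text
t: 18.85
eef_pos: [523.5, -34.9, 134.5]
tcp_rot: [3.142, 0.0, 1.315]
ft_force: [0.3, 0.0, -0.4]
opening: 0.226
grip_force: 30.0
```

{"api": "carry_out", "payload": {"series": [[-0.003,-0.08,0,0],[-0.003,-0.08,0,0],[-0.003,-0.08,0,0],[-0.003,-0.08,0,0],[-0.003,-0.08,0,0]]}}

```text
t: 19.35
eef_pos: [522.7, -55.0, 134.5]
tcp_rot: [3.141, 0.0, 1.315]
ft_force: [0.4, -0.4, -1.6]
opening: 0.228
grip_force: 30.0
```

{"api": "carry_out", "payload": {"series": [[-0.003,-0.08,0,0],[-0.003,-0.08,0,0],[-0.002,-0.05,0,0],[0,0,0,0],[0,0,0,0]]}}

```text
t: 19.85
eef_pos: [522.3, -65.1, 134.5]
tcp_rot: [3.142, -0.0, 1.315]
ft_force: [0.7, 0.1, -0.7]
opening: 0.225
grip_force: 30.0
```

{"api": "carry_out", "payload": {"series": [[0.08,-0.003,0,0],[0.08,-0.003,0,0],[0.08,-0.003,0,0],[0.08,-0.003,0,0],[0.08,-0.003,0,0]]}}

```text
t: 20.35
eef_pos: [542.8, -65.8, 134.5]
tcp_rot: [3.141, -0.0, 1.315]
ft_force: [-0.4, 0.5, -1.7]
opening: 0.229
grip_force: 30.0
```

{"api": "carry_out", "payload": {"series": [[0.08,-0.003,0,0],[0.08,-0.003,0,0],[0.08,-0.003,0,0],[0.08,-0.003,0,0],[0.08,-0.003,0,0]]}}

```text
t: 20.85
eef_pos: [562.7, -66.6, 134.5]
tcp_rot: [3.142, 0.0, 1.315]
ft_force: [-0.1, -0.2, -0.9]
opening: 0.225
grip_force: 30.0
```

{"api": "carry_out", "payload": {"series": [[0.08,-0.003,0,0],[0.08,-0.003,0,0],[0.08,-0.003,0,0],[0.08,-0.003,0,0],[0.08,-0.003,0,0]]}}

```text
t: 21.35
eef_pos: [582.7, -67.4, 134.5]
tcp_rot: [3.142, 0.0, 1.315]
ft_force: [-0.6, 0.3, -0.3]
opening: 0.225
grip_force: 30.0
```

{"api": "carry_out", "payload": {"series": [[0.08,-0.003,0,0],[0.08,-0.003,0,0],[0.08,-0.003,0,0],[0.08,-0.003,0,0],[0.08,-0.003,0,0]]}}

```text
t: 21.85
eef_pos: [602.7, -68.1, 134.5]
tcp_rot: [3.142, -0.0, 1.315]
ft_force: [0.4, -0.5, -1.3]
opening: 0.226
grip_force: 30.0
```

{"api": "carry_out", "payload": {"series": [[0.08,-0.003,0,0],[0.08,-0.003,0,0],[0.08,-0.003,0,0],[0.08,-0.003,0,0],[0.08,-0.003,0,0]]}}

```text
t: 22.35
eef_pos: [622.7, -68.9, 134.5]
tcp_rot: [3.142, 0.0, 1.315]
ft_force: [0.1, -0.4, -1.6]
opening: 0.229
grip_force: 30.0
```

{"api": "carry_out", "payload": {"series": [[0.003,0.08,0,0],[0.003,0.08,0,0],[0.003,0.08,0,0],[0.003,0.08,0,0],[0.003,0.08,0,0]]}}

```text
t: 22.85
eef_pos: [623.0, -48.4, 134.6]
tcp_rot: [3.141, -0.0, 1.315]
ft_force: [-0.8, 0.6, -1.1]
opening: 0.227
grip_force: 30.0
```

{"api": "carry_out", "payload": {"series": [[0.003,0.08,0,0],[0.003,0.08,0,0],[0.003,0.08,0,0],[0.003,0.08,0,0],[0.003,0.08,0,0]]}}

```text
t: 23.35
eef_pos: [623.8, -28.5, 134.5]
tcp_rot: [3.142, -0.0, 1.315]
ft_force: [0.2, 0.1, -1.6]
opening: 0.23
grip_force: 30.0
```

{"api": "carry_out", "payload": {"series": [[0.003,0.08,0,0],[0.003,0.08,0,0],[0.003,0.08,0,0],[0.003,0.08,0,0],[0.003,0.08,0,0]]}}

```text
t: 23.85
eef_pos: [624.6, -8.5, 134.5]
tcp_rot: [3.142, -0.0, 1.315]
ft_force: [-0.3, 0.3, -1.3]
opening: 0.229
grip_force: 30.0
```

{"api": "carry_out", "payload": {"series": [[0,0,0,0],[0,0,0,0],[0,0,0,0],[0,0,0.06,0],[0,0,0.1,0]]}}

```text
t: 24.35
eef_pos: [624.5, -9.0, 142.6]
tcp_rot: [-3.141, 0.0, 1.315]
ft_force: [-0.0, 0.0, -0.2]
opening: 0.227
grip_force: 30.0
```

{"api": "carry_out", "payload": {"series": [[0,0,0.2,0],[0,0,0.3,0],[0,0,0.4,0],[0,0,0.5,0],[0,0,0.4,0]]}}

```text
t: 24.85
eef_pos: [624.7, -8.9, 234.8]
tcp_rot: [3.14, -0.0, 1.315]
ft_force: [-0.4, -0.1, -0.8]
opening: 0.227
grip_force: 30.0
```

{"api": "carry_out", "payload": {"series": [[-0.14,0.27,0,0],[-0.24,0.48,0,0],[-0.347,0.687,0,0],[-0.347,0.687,0,0],[-0.347,0.687,0,0]]}}

```text
t: 25.35
eef_pos: [551.7, 133.4, 231.8]
tcp_rot: [-3.141, 0.0, 1.315]
ft_force: [0.9, 0.4, -0.8]
opening: 0.228
grip_force: 30.0
```

{"api": "carry_out", "payload": {"series": [[-0.347,0.687,0,0],[-0.347,0.687,0,0],[-0.347,0.687,0,0],[-0.347,0.687,0,0],[-0.347,0.687,0,0]]}}

```text
t: 25.85
eef_pos: [464.7, 305.0, 231.9]
tcp_rot: [-3.141, 0.0, 1.315]
ft_force: [1.0, -0.4, -1.2]
opening: 0.228
grip_force: 30.0
```

{"api": "carry_out", "payload": {"series": [[-0.17,0.34,0,0],[-0.1,0.2,0,0],[-0.035,0.07,0,0],[0,0,0,0],[0,0,0,0]]}}

```text
t: 26.35
eef_pos: [451.8, 333.2, 232.4]
tcp_rot: [3.142, 0.0, 1.314]
ft_force: [0.1, 0.1, -1.1]
opening: 0.225
grip_force: 30.0
```

{"api": "carry_out", "payload": {"series": [[0,0,0,0],[0,0,0,0],[0,0,0,0],[0,0,0,0],[0,0,0,0]]}}

```text
t: 26.85
eef_pos: [451.6, 333.8, 232.5]
tcp_rot: [3.141, 0.0, 1.315]
ft_force: [-0.2, 0.0, -1.2]
opening: 0.226
grip_force: 30.0
```

{"api": "carry_out", "payload": {"series": [[-0.01,0.01,-0.2,0],[0,0,-0.3,0],[0,0,-0.2,0],[0,0,-0.1,0],[0,0,-0.1,0]]}}

```text
t: 27.35
eef_pos: [451.1, 334.5, 187.0]
tcp_rot: [-3.141, 0.0, 1.315]
ft_force: [-0.1, 0.9, -1.9]
opening: 0.226
grip_force: 30.0
```

{"api": "carry_out", "payload": {"series": [[0,0,-0.2,0],[0,0,-0.2,0],[0,0,-0.2,0],[0,0,-0.2,0],[0,0,-0.2,0]]}}

```text
t: 27.85
eef_pos: [451.0, 334.4, 136.6]
tcp_rot: [-3.142, 0.0, 1.315]
ft_force: [-0.2, 0.1, -0.3]
opening: 0.226
grip_force: 30.0
```

{"api": "carry_out", "payload": {"series": [[0,0,-0.14,0],[0,0,-0.1,0],[0,0,-0.04,0],[0,0,-0.02,0],[0,0,0,0]]}}

```text
t: 28.35
eef_pos: [451.1, 334.5, 122.7]
tcp_rot: [3.141, -0.0, 1.315]
ft_force: [0.1, -0.7, -0.6]
opening: 0.229
grip_force: 30.0
```

{"api": "carry_out", "payload": {"series": [[0,0,0,0],[0,0,0,0],[0,0,0,0],[0,0,0,0],[0,0,0,0]]}}

```text
t: 28.85
eef_pos: [451.1, 334.4, 122.6]
tcp_rot: [3.141, -0.0, 1.315]
ft_force: [0.0, -0.1, -1.4]
opening: 0.226
grip_force: 30.0
```

2 mm above the floor; release lets it settle, then lift away.

{"api": "carry_out", "payload": {"series": [[0,0,-0.03,0],[0,0,0,0],[0,0,0,0],[0,0,0,0],[0,0,0,0]]}}

```text
t: 29.35
eef_pos: [451.1, 334.4, 121.0]
tcp_rot: [3.141, -0.0, 1.315]
ft_force: [-0.3, 0.7, -1.2]
opening: 0.226
grip_force: 30.0
```

{"api": "carry_out", "payload": {"series": [[0,0,0,0],[0,0,0,0],[0,0,0,0],[0,0,0,0],[0,0,0,0]], "fingers": -1}}

```text
t: 29.85
eef_pos: [451.1, 334.4, 121.1]
tcp_rot: [3.141, -0.0, 1.315]
ft_force: [0.7, 0.4, -1.0]
opening: 0.594
grip_force: 0.0
```

{"api": "carry_out", "payload": {"series": [[0,0,0,0],[0,0,0,0],[0,0,0,0],[0,0,0,0],[0,0,0,0]]}}

```text
t: 30.35
eef_pos: [451.0, 334.4, 121.0]
tcp_rot: [3.142, 0.0, 1.315]
ft_force: [-0.5, -0.4, 0.6]
opening: 0.981
grip_force: 0.0
```

{"api": "carry_out", "payload": {"series": [[0,0,0,0],[0,0,0.2,0],[0,0,0.4,0],[0,0,0.5,0],[0,0,0.5,0]]}}

```text
t: 30.85
eef_pos: [451.0, 334.4, 202.6]
tcp_rot: [3.141, -0.0, 1.315]
ft_force: [-0.4, -0.0, 0.2]
opening: 0.998
grip_force: 0.0
```

{"api": "carry_out", "payload": {"series": [[0,0,0.5,0],[0,0,0.3,0],[-0.06,-0.35,0,0],[-0.06,-0.35,0,0],[-0.04,-0.3,0,0]]}}

```text
t: 31.35
eef_pos: [442.1, 282.4, 240.3]
tcp_rot: [-3.141, 0.001, 1.314]
ft_force: [-0.5, 0.3, 0.2]
opening: 1.002
grip_force: 0.0
```

{"api": "carry_out", "payload": {"series": [[0,0,0,0],[0,0,0,0],[0,0,0,0],[0,0,0,0],[0,0,0,0]]}}

```text
t: 31.85
eef_pos: [443.0, 284.8, 240.8]
tcp_rot: [-3.141, 0.0, 1.315]
ft_force: [0.3, -0.2, 0.9]
opening: 0.999
grip_force: 0.0
```

Run:
```python
from h import *
np.set_printoptions(precision=1,suppress=True)
c=env.calibration("wrist"); im=env.read_camera("wrist")
a=cv2.resize(cv2.cvtColor(im,cv2.COLOR_RGB2BGR)[:300],(800,469),interpolation=cv2.INTER_CUBIC); cv2.imwrite("pics/w6.png",a)
i=im.astype(int); m=((i[...,0]>i[...,2]+60)&(i[...,0]>185)).astype(np.uint8); n,l,s,ce=cv2.connectedComponentsWithStats(m)
for j in range(1,n):
    if s[j,4]>150: print(s[j],ce[j],onz(c,ce[j],170))
```

```text
[238 126  23  23 398] [249.2 137.2] [450.9 334.5 170. ]
[100 163  27  24 245] [112.9 175. ] [332.7 333.7 170. ]
```

View pics/w6.png

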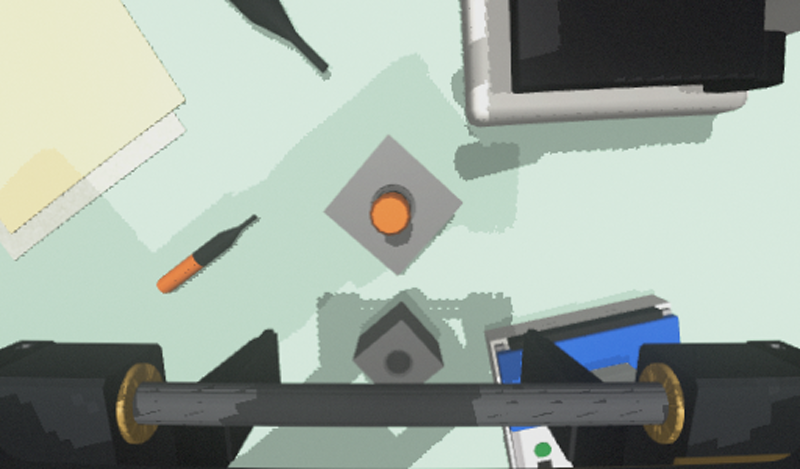

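```bash
python3 -c "
from cell import env
print(env.job_done())"
```

```text
the job is handed in; nothing more can be done
None
```

I pushed the guard home, traced the whole seam from the green dot to the red, and put the pen back in its stand where the last picture shows it upright; I then handed the job in at about 32 s, and no verdict came back. The two look-alike pens, which had been standing loose, had fallen over by the last picture: I recorded no contact with them, but I don't know what toppled them.

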